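# Clear plaster offcuts into the catch drawer and shut it

## Robot

A 6-joint arm with a two-finger parallel gripper is mounted at the origin on the work surface. World frame = base frame: x ahead of the robot, y to its left, z up, the work surface at z = 0. Lengths are in m, angles in rad, forces in N, time in s.
With the tool pointing down it reaches from about 0.35 to 0.95 m from the base axis. Payload 17.4 kg.
Tool frame: the origin (TCP) lies at the very end of the fingers, on their centre line; the grasp point (between the pads) lies 19 mm behind it (env.grip_depth is the distance from the TCP to the grasp point, in m); z points along the fingers, y is the line along which they close (so a half turn about z gives the same grasp; the last joint's range is limited). The gripper opens to 93 mm and grips with 3 to 60 N. Pads are 15 mm wide; open, the fingers measure 128 mm over their backs; the gripper's body (75 mm by 188 mm) begins 65 mm behind the grasp point.
Start: joints at [1.076, 0.116, 1.442, -0, 1.584, -0.038], TCP at [0.298, 0.606, 0.219] pointing down, gripper open.
Joint ranges: [-2.83, 2.83], [-0.83, 2.19], [0.07, 2.5], [-1.14, 4.28], [0.01, 3], [-2.97, 2.97]. Speed limits (rad/s): [1.89, 1.89, 2.22, 3.14, 3.14, 3.14].

## Interface

Orientations are given as a rotation vector (axis times angle).
In Python, from rig import env gives the robot as it stands. The module is installed in compiled form; this text tells all that it offers.
- The arm moves only by the tool play_rows, never from a script. Its argument "series" is one flat list of numbers, 5 for each row, row after row: the closure, from 0 (fully open) to 1 (shut), then the shift along the world's x, y, z in m, then the turn about the world's z in degrees. A call has 1 to 10 rows; each row is the pose to reach, as a shift and turn from the pose commanded when the call began; what a row does not reach only later rows make up. A row lasts 1/8 s, in which the tool goes at most 62.5 mm and 10.7 degrees, less where a joint would pass 70% of its speed; a pose out of reach is approached as far as the arm can. A call with a gripper value outside its range is refused whole. The fingers move at their own pace and stop on an object; "newtons" is the grip in N (left out, the last holds). Time passes only in rows, so rows that repeat a pose let the fingers close. It gives the time, the measured TCP pose, the force, the opening and the grip force at its end, in the units of the state.
- env.observe(): the state, without advancing time (a new reading comes with each control period).
- env.snapshot(name): name is "scene" or "side" or "wrist"; returns (picture, depth): 384x512x3 uint8, red, green, blue; 384x512 float32, m along the optical axis (not along the pixel's ray), 0 where there is no reading.
- env.calibration(name): a dict with "K" (3x3 intrinsics, pixels), "camera_from_world" (4x4, takes a point from world to camera coordinates); the wrist camera has in their place "mount" (4x4, takes a point from camera to tool coordinates, whose origin is the TCP and whose axes are the flange's). Camera axes: x right, y up, looking along -z (the intrinsics and any distortion apply to the point x, -y, -z); pixel columns grow to the right and rows downward; lengths in m; the calibration is good to about 2 mm. A picture is of the moment at which its call begins: read the wrist's pose just before it. calibration takes no time and is no camera call.
- env.close_job(): hands the job in; it is judged then, once.
The state is a dict: "time": time; "q": joint angles; "dq": joint speeds; "joint_efforts": joint torques, N m; "tool_pos": TCP position; "tool_rot": TCP orientation; "wrist_force": force on the tool from outside, world axes, zero at the start; "ft_torque": the same for the moment, N m; "opening": finger opening in m; "grip_force": force on a finger pad.
Only numpy, scipy, OpenCV 4.12 (cv2) and the standard library are available. Lean on these libraries where they do the work, as an engineer would, in place of code of your own. Each camera call takes 0.05 s, during which the arm holds its last target. There are 200 camera calls.

## Task

Clear the three plaster offcuts from under the clear shield of the trimming station into its open catch drawer, then push the drawer fully shut until it clicks home. Do not bump the shield, and leave the tooth cast on the deck and the things on the bench where they are.

Things in the scene. Friction and masses are not known exactly. Their poses are not given: they have to be found in the camera images.
- station: Trimming station fixed to the bench: white casing 180 mm deep (x), 306 wide (y), with a brown wooden deck, top 75 mm above the bench, slab 10 mm. Origin: middle of the underside; x points from front (robot's side) to back; yaw within 15 degrees. Deck front edge at x = -90 mm, back edge +90 with a 10 mm lip, no side rails. The drawer slides out below the deck's front edge.
- shield: Clear plate fixed over the deck, 140 mm deep, 280 wide, 4 thick, underside 165 mm above the deck, on two 12 mm posts at the deck's back corners (station x 80, y +-125 mm). Station's origin and axes. Open at front and sides. The offcuts lie 14 to 31 mm behind its front edge, out of reach of an upright gripper; fingers leaning about 30 to 40 degrees, pointing down and away from the robot, get in.
- shield_edge (a point): Middle of the lower front edge of the clear shield, 240 mm above the bench and 39 mm behind the deck's front edge (station x = -51 mm).
- drawer (a joint): Catch drawer: 0 = shut, grows (m) as it comes out towards the robot, to 0.11. Starts open 0.085 to 0.105. It slides with about 1.5 N of friction and stays where it is left; about 14 mm before shut it meets a spring catch that takes about 9 N to push through; over the last 6 mm or so the catch draws it home and holds it against a hard stop.
- drawer_in (a point): Middle of the drawer's inner floor, 10 mm above the bench; moves with the drawer, axes as the station's. Inside, the drawer is 144 mm long (x from -75 to +69 mm) and 258 wide; side walls 6 mm thick, 50 mm high; front panel 10 mm thick, its top 62 mm above the bench. Only the part in front of the deck's front edge, as long as the drawer is open, is uncovered.
- drawer_grip (a point): Middle of the front face of the drawer's aluminium grip strip (120 mm wide, 10 high, standing 12 mm out from the middle of the front panel), 45 mm above the bench; moves with the drawer. Push here, away from the robot, to shut the drawer. With the drawer shut it is at station x = -112 mm.
- offcut_a: Loose lump of set white plaster, one of the three offcuts to clear; origin at its middle, z up at the start. Starts under the shield on the deck. 20 to 45 g. Stepped block, 34 mm long (x), 24 mm wide (y), 24 mm high.
- offcut_b: Loose lump of set white plaster, one of the three offcuts to clear; origin at its middle, z up at the start. Starts under the shield on the deck. 20 to 45 g. Round stub, 30 mm across at the foot, 27 mm at the top, 24 mm high.
- offcut_c: Loose lump of set white plaster, one of the three offcuts to clear; origin at its middle, z up at the start. Starts under the shield on the deck. 20 to 45 g. Angular chunk, 30 mm long (x), 28 mm wide at one end and 22 mm at the other (y), 20 mm high.
- cast: The finished piece, to be left where it is: a white plaster tooth cast, a flat base 46 x 64 x 16 mm with a horseshoe row of knobbly teeth on top, 26 mm high in all, standing free towards the back of the deck behind the offcuts. Origin: middle of its underside.
- bottle: Bystander: brown bottle, 60 mm across, 130 mm high, loose on the bench. Origin: middle of its foot.
- bowl: Bystander: black rubber mixing bowl, 100 mm across the rim, 60 mm high, loose on the bench. Origin: middle of its foot.
- jar: Bystander: small white jar with a metal cap, 56 mm across, 60 mm high, loose on the bench. Origin: middle of its foot.

How it is judged:
By the outcome, as a careful person would: the job done as asked, in the order asked, and still so for the second after the job is handed in, with the robot touching nothing.
It also fails if it takes over 59 s, if anything falls off the work surface, if the arm or the gripper's body presses on something with over 40 N, if the wrist force passes 120 N, or if a joint passes its speed limit or range.

## Working session

There is one attempt and no reset: what is moved stays moved. The work goes in short steps, Python scripts to look and compute and a tool call to move; the robot and the scene stay as the last step left them, time stands still between calls to the robot, and variables do not carry over. Pictures are saved under pics/ and viewed, at most 10 in all, crops included, and the job is handed in when it is done.

Besides the shell and the picture viewer there is one more tool, called after "Call:" by a JSON object that holds its "name" and its "arguments", one argument or row to a line. play_rows: Moves the arm, as the interface text tells. Its arguments: {"type":"object","properties":{"series":{"type":"array"},"newtons":{"type":"number"}},"required":["series"]}

```bash
mkdir -p pics; ls; cat > h.py <<'E'
import numpy as np, cv2
from rig import env
from scipy.spatial.transform import Rotation as R
def grab(n,tag):
    s=env.observe(); p,d=env.snapshot(n); np.savez(f'{tag}.npz',p=p,d=d,pos=s['tool_pos'],rot=s['tool_rot'])
    cv2.imwrite(f'pics/{tag}.png',p[:,:,::-1]); return p,d,s
def cam(n,s=None):
    c=env.calibration(n); K=np.array(c['K'])
    if n=='wrist':
        T=np.eye(4);T[:3,:3]=R.from_rotvec(s['tool_rot']).as_matrix();T[:3,3]=s['tool_pos']
        return K,T@np.array(c['mount']),c
    return K,np.linalg.inv(np.array(c['camera_from_world'])),c
def rays(K,W,uv):
    uv=np.atleast_2d(np.asarray(uv,float)); r=np.c_[(uv[:,0]-K[0,2])/K[0,0],-(uv[:,1]-K[1,2])/K[1,1],-np.ones(len(uv))]
    return W[:3,3],r@W[:3,:3].T
def onz(K,W,uv,z):
    o,d=rays(K,W,uv); return o+d*((z-o[2])/d[:,2])[:,None]
def cloud(K,W,d):
    v,u=np.indices(d.shape); o,r=rays(K,W,np.c_[u.ravel(),v.ravel()]); P=o+r*d.reshape(-1,1); P[d.ravel()<=0]=np.nan
    return P.reshape(d.shape+(3,))
def proj(K,W,P):
    p=(np.linalg.inv(W)@np.c_[np.atleast_2d(P),np.ones(len(np.atleast_2d(P)))].T)[:3]
    return np.c_[K[0,0]*p[0]/-p[2]+K[0,2],K[1,1]*p[1]/p[2]*1+K[1,2]]
E
python3 - <<'E'
from h import *
for n in ('scene','side'):
    p,d,s=grab(n,n+'0'); K,W,c=cam(n); print(n,c.keys(),K.round(1).tolist(),W.round(3).tolist())
print(env.observe()); print(env.calibration('wrist'))
a=cv2.imread('pics/scene0.png');b=cv2.imread('pics/side0.png')
cv2.imwrite('pics/both0.png',cv2.resize(np.vstack([a,b]),(800,1200))[:600]); cv2.imwrite('pics/side0b.png',cv2.resize(b,(800,600)))
E
```

```text
pics
scene dict_keys(['K', 'camera_from_world']) [[398.8, 0.0, 261.8], [0.0, 398.8, 187.2], [0.0, 0.0, 1.0]] [[-0.757, -0.621, 0.202, 0.821], [0.653, -0.717, 0.243, 0.308], [-0.006, 0.316, 0.949, 1.314], [0.0, 0.0, 0.0, 1.0]]
side dict_keys(['K', 'camera_from_world']) [[393.8, 0.0, 253.6], [0.0, 393.8, 196.3], [0.0, 0.0, 1.0]] [[0.71, 0.407, -0.575, -0.026], [-0.704, 0.389, -0.594, -0.655], [-0.018, 0.826, 0.563, 0.743], [0.0, 0.0, 0.0, 1.0]]
{'time': 0.1, 'q': array([ 1.07623297e+00,  1.16441445e-01,  1.44217709e+00,  2.53770559e-05,
        1.58400468e+00, -3.77374558e-02]), 'dq': array([ 0.00105085, -0.0006476 , -0.0002081 ,  0.0002188 ,  0.00037872,
        0.00042992]), 'joint_efforts': array([ 2.44834300e-03, -7.22884655e+01, -6.23865795e+01,  7.82106095e-02,
        2.27619748e-02, -7.69657004e-05]), 'tool_pos': array([0.2976229 , 0.60564586, 0.21798997]), 'tool_rot': array([-7.11289551e-01, -3.05970788e+00,  1.55118467e-03]), 'wrist_force': array([ 0.02629113, -0.59150585, -0.89486618]), 'ft_torque': array([ 0.02419038, -0.01722448, -0.04021999]), 'grip_force': 0.0, 'opening': 0.09309515558997834}
{'K': array([[314.36353287,   0.        , 248.19393834],
       [  0.        , 314.36353287, 194.08945964],
       [  0.        ,   0.        ,   1.        ]]), 'mount': array([[ 1.94781745e-04,  9.58267021e-01,  2.85874586e-01,
         8.09199910e-02],
       [ 9.99999684e-01, -4.07168784e-04,  6.83498092e-04,
         2.33300111e-04],
       [ 7.71372888e-04,  2.85874363e-01, -9.58266797e-01,
        -1.66118533e-01],
       [ 0.00000000e+00,  0.00000000e+00,  0.00000000e+00,
         1.00000000e+00]])}
```

View pics/both0.png

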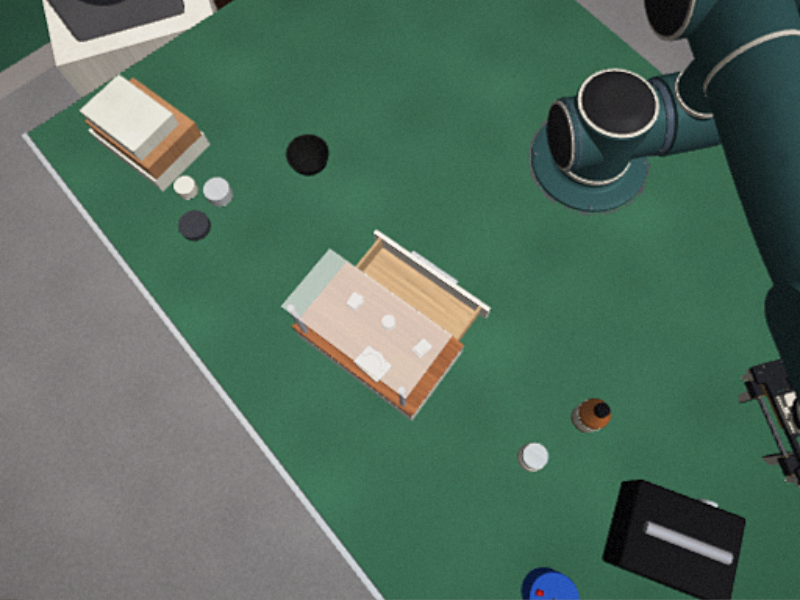

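View pics/side0b.png

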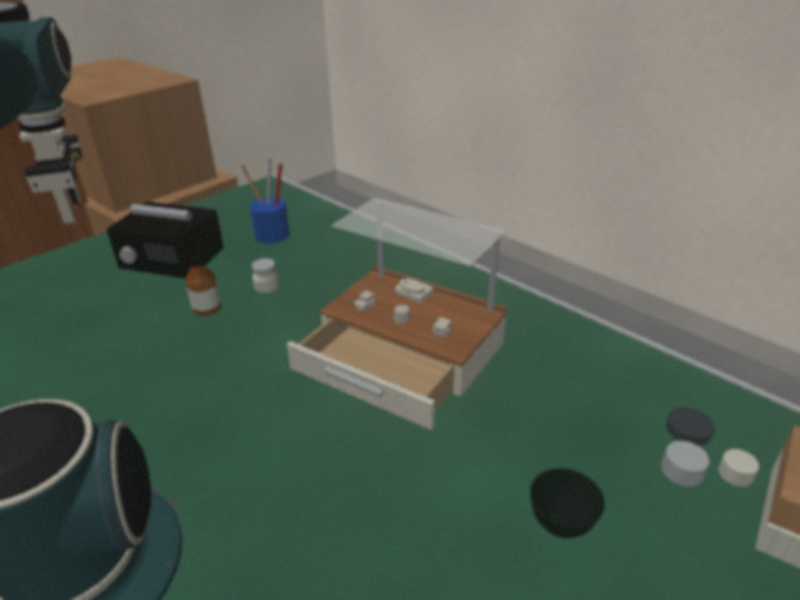

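Scene picture (800-scale): station centred about (375,330), drawer open towards the robot, offcuts at (355,300), (388,321), (423,347), cast at (372,362), bottle (592,415), jar (534,457), bowl (307,155). Side: offcuts at (365,300), (401,314), (442,326), shield clear above them.

```bash
cat > m.py <<'E'
from h import *
out={}
for n in ('side','scene'):
    f=np.load(n+'0.npz'); K,W,c=cam(n); C=cloud(K,W,f['d']); p=f['p'].astype(int)
    hsv=cv2.cvtColor(f['p'],cv2.COLOR_RGB2HSV); z=C[...,2]
    reg=(np.hypot(C[...,0],C[...,1])<1.2)&(C[...,0]>.35)
    deck=reg&(abs(z-.075)<.006)&(hsv[...,1]>60)&((hsv[...,0]<20))
    deck=cv2.morphologyEx(deck.astype(np.uint8),cv2.MORPH_OPEN,np.ones((3,3)))
    nn,l,st,_=cv2.connectedComponentsWithStats(deck); k=1+st[1:,4].argmax()
    Q=C[l==k]; r=cv2.minAreaRect((Q[:,:2]*1000).astype(np.float32)); print(n,'deck rect',r,'z',np.median(Q[:,2]),cv2.boxPoints(r).round(0).tolist())
    x,y,w,h,_=st[k]
    m=np.zeros(z.shape,np.uint8); m[y-8:y+h+4,x-4:x+w+4]=1
    wm=(m>0)&(hsv[...,1]<(45 if n=='side' else 38))&(p.min(2)>(120 if n=='side' else 190))
    nn,l,st,cc=cv2.connectedComponentsWithStats(wm.astype(np.uint8))
    for i in range(1,nn):
        if 20<st[i,4]<900: 
            q=C[l==i]; print(n,'white',cc[i].round(1),st[i],'cloud med',np.nanmedian(q,0).round(3),'zmax',np.nanpercentile(q[:,2],[5,95]).round(3),'ray@.087',onz(K,W,cc[i],.087).round(3)[0])
E
python3 m.py
```

```text
side deck rect ((663.6201782226562, 17.699310302734375), (182.2415008544922, 309.0807189941406), 13.271050453186035) z 0.07454694067896273 [[539.0, 147.0], [610.0, -154.0], [788.0, -112.0], [717.0, 189.0]]
side white [300.6 167.7] [286 165  28   9  87] cloud med [ 0.66  -0.105  0.243] zmax [-0.749  0.245] ray@.087 [0.869 0.044 0.087]
side white [322.3 177.1] [318 175   9   6  24] cloud med [0.987 0.035 0.001] zmax [-0.752  0.005] ray@.087 [ 0.871 -0.043  0.087]
side white [263.4 182.8] [254 179  22   9 121] cloud med [0.711 0.064 0.092] zmax [0.088 0.102] ray@.087 [0.718 0.068 0.087]
side white [233.9 188.5] [231 187   7   4  21] cloud med [0.62  0.1   0.099] zmax [0.096 0.101] ray@.087 [0.632 0.111 0.087]
side white [256.3 197.8] [253 196   8   5  32] cloud med [0.633 0.014 0.098] zmax [0.096 0.1  ] ray@.087 [0.644 0.026 0.087]
side white [282.6 206.9] [278 204  10   7  46] cloud med [ 0.655 -0.067  0.095] zmax [0.093 0.097] ray@.087 [ 0.663 -0.06   0.087]
side white [213.7 233.1] [202 225  30  13 157] cloud med [0.473 0.023 0.06 ] zmax [0.047 0.063] ray@.087 [ 0.452 -0.008  0.087]
scene deck rect ((635.1984252929688, 151.26611328125), (171.8955841064453, 30.398984909057617), 12.649500846862793) z 0.07426181004392007 [[548.0, 147.0], [555.0, 118.0], [722.0, 155.0], [716.0, 185.0]]
scene white [269.9 222.3] [264 216  13  13  94] cloud med [0.643 0.125 0.243] zmax [0.24  0.247] ray@.087 [0.617 0.099 0.087]
scene white [257.5 250.1] [256 247   4   8  22] cloud med [0.719 0.161 0.244] zmax [0.241 0.247] ray@.087 [0.704 0.14  0.087]
```

Call:
{"name": "play_rows", "arguments": {
  "series": [0,0.027,-0.052,0.02,4,0,0.054,-0.104,0.04,8,0,0.081,-0.156,0.06,12,0,0.108,-0.208,0.08,16,0,0.135,-0.26,0.1,20,0,0.162,-0.312,0.12,24,0,0.189,-0.364,0.14,28,0,0.216,-0.416,0.16,32,0,0.243,-0.468,0.18,36,0,0.27,-0.52,0.2,39.4]
}}

```text
time: 1.35
tool_pos: [0.5682, 0.0839, 0.4191]
tool_rot: [0.365, -3.12, -0.0]
wrist_force: [0.4, 0.8, -0.5]
opening: 0.0931
grip_force: 0.0
```

Call:
{"name": "play_rows", "arguments": {
  "series": [0,0.06,0,0.0,0,0,0.12,0,0.0,0,0,0.18,0,0,0,0,0.24,0,0,0,0,0.3,0,0,0,0,0.36,0,0,0,0,0.42,0,0,0,0,0.48,0,0,0,0,0.54,0,0,0,0,0.6,0,0,0]
}}

```text
time: 2.6
tool_pos: [0.9569, 0.0765, 0.3553]
tool_rot: [-0.357, 3.077, -0.002]
wrist_force: [-0.3, 1.1, -0.8]
opening: 0.0926
grip_force: 0.0
```

```bash
python3 - <<'E'
from h import *
s=env.observe(); print(s['time'],s['q'].round(3),s['tool_pos'].round(4)); print(R.from_rotvec(s['tool_rot']).as_matrix().round(3))
E
```

```text
2.6 [ 5.300e-02  9.510e-01  7.300e-02  1.000e-03  2.074e+00 -1.748e+00] [0.9569 0.0765 0.3553]
[[-0.973 -0.229  0.043]
 [-0.229  0.973  0.003]
 [-0.043 -0.007 -0.999]]
```

Call:
{"name": "play_rows", "arguments": {
  "series": [0,0.6,0,0.3,0,0,0.6,0,0.3,0,0,0.6,0,0.3,0,0,0.6,0,0.3,0]
}}

```text
time: 3.1
tool_pos: [0.9728, 0.0638, 0.3539]
tool_rot: [-0.352, 3.033, -0.006]
wrist_force: [-0.7, -0.4, -0.2]
opening: 0.093
grip_force: 0.0
```

Call:
{"name": "play_rows", "arguments": {
  "series": [0,-0.06,0,0,0,0,-0.12,0,0,0,0,-0.18,0,0,0]
}}

```text
time: 3.48
tool_pos: [0.8815, 0.0643, 0.3581]
tool_rot: [-0.352, 3.034, -0.006]
wrist_force: [0.7, -0.2, 0.3]
opening: 0.0931
grip_force: 0.0
```

```bash
python3 - <<'E'
from h import *
s=env.observe(); print(s['time'],s['q'].round(3),s['tool_pos'].round(4)); print(R.from_rotvec(s['tool_rot']).as_matrix().round(3))
E
```

```text
3.475 [ 0.043  0.564  0.662  0.003  1.828 -1.758] [0.8815 0.0643 0.3581]
[[-0.97  -0.228  0.087]
 [-0.229  0.974  0.006]
 [-0.087 -0.014 -0.996]]
```

Call:
{"name": "play_rows", "arguments": {
  "series": [0,0,0,0,-10,0,2,0,0.2,-10,0,2,0,0.2,-10,0,2,0,0.2,-10,0,2,0,0.2,-10,0,2,0,0.2,-10,0,2,0,0.2,-10,0,2,0,0.2,-10,0,2,0,0.2,-10,0,2,0,0.2,-10]
}}

```text
time: 4.72
tool_pos: [1.0356, 0.0463, 0.256]
tool_rot: [-0.085, 3.005, -0.016]
wrist_force: [-0.2, 0.4, -0.2]
opening: 0.093
grip_force: 0.0
```

```bash
python3 - <<'E'
from h import *
s=env.observe(); print(s['time'],s['q'].round(3),s['tool_pos'].round(4)); print(R.from_rotvec(s['tool_rot']).as_matrix().round(3))
E
```

```text
4.725 [ 0.023  1.056  0.072 -0.01   1.878 -1.608] [1.0356 0.0463 0.256 ]
[[-0.989 -0.056  0.135]
 [-0.057  0.998 -0.007]
 [-0.134 -0.014 -0.991]]
```

Call:
{"name": "play_rows", "arguments": {
  "series": [0,1,0,1,0,0,1,0,1,0]
}}

```text
time: 4.97
tool_pos: [1.0293, 0.0421, 0.3035]
tool_rot: [-0.084, 2.959, -0.015]
wrist_force: [-0.0, 0.7, 0.6]
opening: 0.0933
grip_force: 0.0
```

Call:
{"name": "play_rows", "arguments": {
  "series": [0,1,0,0.8,0,0,1,0,0.8,0]
}}

```text
time: 5.22
tool_pos: [1.0304, 0.0382, 0.3322]
tool_rot: [-0.083, 2.913, -0.014]
wrist_force: [0.5, -0.4, 0.5]
opening: 0.093
grip_force: 0.0
```

Call:
{"name": "play_rows", "arguments": {
  "series": [0,0.06,0,0.04,0,0,0.06,0,0.04,0]
}}

```text
time: 5.48
tool_pos: [1.0394, 0.0361, 0.3433]
tool_rot: [-0.082, 2.869, -0.014]
wrist_force: [-0.2, 0.6, -0.5]
opening: 0.0932
grip_force: 0.0
```

Call:
{"name": "play_rows", "arguments": {
  "series": [0,1,0,0.8,0,0,1,0,0.8,0]
}}

```text
time: 5.72
tool_pos: [1.0414, 0.0329, 0.3686]
tool_rot: [-0.081, 2.823, -0.014]
wrist_force: [0.1, -0.2, 0.4]
opening: 0.093
grip_force: 0.0
```

Call:
{"name": "play_rows", "arguments": {
  "series": [0,1,0,0.8,0]
}}

```text
time: 5.85
tool_pos: [1.0468, 0.0314, 0.3832]
tool_rot: [-0.081, 2.784, -0.013]
wrist_force: [-0.2, -0.1, -0.7]
opening: 0.0929
grip_force: 0.0
```

Call:
{"name": "play_rows", "arguments": {
  "series": [0,1,0,0.8,0]
}}

```text
time: 5.98
tool_pos: [1.0527, 0.0301, 0.3977]
tool_rot: [-0.08, 2.743, -0.013]
wrist_force: [-0.6, -0.1, 0.9]
opening: 0.0931
grip_force: 0.0
```

Call:
{"name": "play_rows", "arguments": {
  "series": [0,1,0,0.8,0,0,1,0,0.8,0]
}}

```text
time: 6.22
tool_pos: [1.0561, 0.0274, 0.4191]
tool_rot: [-0.079, 2.697, -0.013]
wrist_force: [0.0, 0.3, -0.1]
opening: 0.093
grip_force: 0.0
```

Call:
{"name": "play_rows", "arguments": {
  "series": [0,1,0,0.8,0,0,1,0,0.8,0]
}}

```text
time: 6.48
tool_pos: [1.0607, 0.025, 0.4391]
tool_rot: [-0.077, 2.65, -0.014]
wrist_force: [-0.4, 0.7, 0.2]
opening: 0.0928
grip_force: 0.0
```

Call:
{"name": "play_rows", "arguments": {
  "series": [0,1,0,0.8,0]
}}

```text
time: 6.6
tool_pos: [1.0674, 0.0239, 0.4514]
tool_rot: [-0.076, 2.61, -0.014]
wrist_force: [0.6, -0.4, 0.4]
opening: 0.093
grip_force: 0.0
```

Call:
{"name": "play_rows", "arguments": {
  "series": [0,1,0,0.8,0]
}}

```text
time: 6.72
tool_pos: [1.0742, 0.0229, 0.4639]
tool_rot: [-0.075, 2.569, -0.014]
wrist_force: [0.5, -0.2, 0.3]
opening: 0.0931
grip_force: 0.0
```

Call:
{"name": "play_rows", "arguments": {
  "series": [0,1,0,0.8,0]
}}

```text
time: 6.85
tool_pos: [1.081, 0.022, 0.4759]
tool_rot: [-0.074, 2.529, -0.014]
wrist_force: [-0.3, -0.3, -0.3]
opening: 0.093
grip_force: 0.0
```

```bash
cat > oc.py <<'E'
from h import *
s=env.observe(); M=R.from_rotvec(s['tool_rot']).as_matrix(); print(s['time'],s['q'].round(3),s['tool_pos'].round(4)); print(M.round(3))
E
python3 oc.py; python3 - <<'E'
from h import *
f=np.load('side0.npz'); K,W,c=cam('side'); C=cloud(K,W,f['d'])
o=np.array([.6636,.0177]); a=np.radians(13.27); ex=np.array([np.cos(a),np.sin(a)]); ey=np.array([-ex[1],ex[0]])
X=(C[...,:2]-o)@ex*1000; Y=(C[...,:2]-o)@ey*1000; Z=C[...,2]*1000
m=(Z>80)&(Z<110)&(abs(X)<95)&(abs(Y)<150)
n,l,st,cc=cv2.connectedComponentsWithStats(m.astype(np.uint8))
for i in range(1,n):
    if st[i,4]>15:
        q=np.c_[X[l==i],Y[l==i],Z[l==i]]; r=cv2.minAreaRect(q[:,:2].astype(np.float32))
        t=q[q[:,2]>np.percentile(q[:,2],90)-4]
        print(st[i],'X',np.percentile(q[:,0],[1,99]).round(),'Y',np.percentile(q[:,1],[1,99]).round(),'Z',np.percentile(q[:,2],[1,50,99]).round(),'rect',np.round(r[0]),np.round(r[1]),round(r[2]),'top X',np.percentile(t[:,0],[2,98]).round(),'Y',np.percentile(t[:,1],[2,98]).round())
# drawer front panel: pixels z 50-62 front, shield edge
m=(Z>58)&(Z<66)&(X<-95)&(X>-230)&(abs(Y)<150); print('panel top X',np.percentile(X[m],[2,50,98]),'Y',np.percentile(Y[m],[1,99]))
for lo,hi in((-125,-100),(-50,-20),(20,50),(100,125)):
    mm=m&(Y>lo)&(Y<hi); print(lo,np.percentile(X[mm],[5,50,95]).round())
m=(Z>40)&(Z<48)&(X<-95)&(X>-240)&(abs(Y)<40); print('grip X',np.percentile(X[m],[2,10,50]))
m=(Z>235)&(Z<250)&(abs(X)<100)&(abs(Y)<160); print('shield',m.sum(),np.percentile(X[m],[0.5,2,98]) if m.any() else '',np.percentile(Y[m],[1,99]))
E
```

```text
6.85 [-0.006  0.88   0.073  0.01   1.576 -1.632] [1.081  0.022  0.4759]
[[-0.817 -0.05   0.574]
 [-0.057  0.998  0.007]
 [-0.574 -0.027 -0.819]]
[238 167  85  32 458] X [32. 95.] Y [-143.  139.] Z [ 80.  88. 108.] rect [63.  1.] [ 65. 298.] 0 top X [32. 86.] Y [-131.  126.]
[227 186  13  12  98] X [-46. -10.] Y [ 76. 102.] Z [ 80.  89. 101.] rect [-27.  88.] [24. 37.] 76 top X [-34. -11.] Y [79. 98.]
[252 195  10  11  92] X [-45. -17.] Y [-10.  15.] Z [ 80.  95. 101.] rect [-31.   4.] [28. 27.] 64 top X [-42. -17.] Y [-9. 15.]
[277 203  12  11  95] X [-42. -10.] Y [-93. -69.] Z [82. 93. 97.] rect [-27. -82.] [26. 34.] 90 top X [-42. -10.] Y [-91. -70.]
panel top X [-189.24050511 -182.70094564 -105.37297023] Y [-147.83872505  146.74612449]
-125 [-189. -184. -179.]
-50 [-188. -185. -179.]
20 [-188. -184. -178.]
100 [-188. -183. -178.]
grip X [-200.52537055 -200.13559066 -198.33709419]
shield 2438 [-48.67244712 -46.81606776  89.37735821] [-138.95010887  136.01841762]
```

```bash
cat > fk.py <<'E'
import numpy as np
from scipy.optimize import least_squares
D=[((.116441,1.442177,1.584005),(.2976229,.6056459,.21799)),((.951,.073,2.074),(.9569,.0765,.3553)),((.564,.662,1.828),(.8815,.0643,.3581)),((1.056,.072,1.878),(1.0356,.0463,.256)),((.88,.073,1.576),(1.081,.022,.4759))]
def fk(p,q):
    a,h,A,B,L=p; s=np.cumsum(q); return np.array([a+A*np.sin(s[0])+B*np.sin(s[1])+L*np.sin(s[2]),h+A*np.cos(s[0])+B*np.cos(s[1])+L*np.cos(s[2])])
r=least_squares(lambda p:np.concatenate([fk(p,q)-[np.hypot(t[0],t[1]),t[2]] for q,t in D]),[0,.4,.4,.4,.25]); P=r.x
def ik(rad,z,tilt):
    a,h,A,B,L=P; s=np.pi-tilt; w=np.array([rad-a-L*np.sin(s),z-h-L*np.cos(s)]); d=np.hypot(*w)
    c=(d*d-A*A-B*B)/(2*A*B)
    if abs(c)>1: return 'out',d
    q3=np.arccos(c); q2=np.arctan2(w[0],w[1])-np.arctan2(B*np.sin(q3),A+B*np.cos(q3)); return np.round([q2,q3,s-q2-q3],3)
if __name__=='__main__':
    print(P.round(4),abs(r.fun).max())
    o=np.array([.6636,.0177]); a=np.radians(13.27); ex=np.array([np.cos(a),np.sin(a)]); ey=np.array([-ex[1],ex[0]])
    for X,Y,z in((-26,89,84),(-26,-81,84),(-134,60,40),(-134,-60,40),(-134,0,60),(-210,0,45),(-230,0,45),(-112,0,45),(-260,0,80)):
        w=o+X/1e3*ex+Y/1e3*ey; print(X,Y,z,w.round(3),[ik(np.hypot(*w),z/1e3,np.radians(t)) for t in (35,0)])
E
python3 fk.py
```

```text
[-0.0468  0.0419  0.5057  0.6692  0.3324] 0.00905068546633303
-26 89 84 [0.618 0.098] [array([-0.337,  2.154,  0.714]), array([0.032, 1.736, 1.374])]
-26 -81 84 [ 0.657 -0.067] [array([-0.259,  2.094,  0.696]), array([0.1  , 1.664, 1.377])]
-134 60 40 [0.519 0.045] [array([-0.571,  2.376,  0.726]), array([-0.158,  1.983,  1.316])]
-134 -60 40 [ 0.547 -0.071] [array([-0.49 ,  2.326,  0.694]), array([-0.095,  1.927,  1.31 ])]
-134 0 60 [ 0.533 -0.013] [array([-0.551,  2.333,  0.749]), array([-0.143,  1.94 ,  1.345])]
-210 0 45 [ 0.459 -0.031] [array([-0.754,  2.465,  0.82 ]), array([-0.292,  2.087,  1.347])]
-230 0 45 [ 0.44  -0.035] [array([-0.815,  2.493,  0.853]), array([-0.334,  2.119,  1.357])]
-112 0 45 [ 0.555 -0.008] [array([-0.485,  2.316,  0.7  ]), array([-0.092,  1.916,  1.317])]
-260 0 80 [ 0.411 -0.042] [array([-0.914,  2.482,  0.962]), array([-0.414,  2.123,  1.432])]
```

Call:
{"name": "play_rows", "arguments": {
  "series": [0,-0.05,0.005,0,2,0,-0.11,0.01,0,4,0,-0.17,0.015,0,6,0,-0.23,0.02,0,8,0,-0.29,0.03,0,10.3,0,-0.35,0.035,0,10.3,0,-0.41,0.04,0,10.3,0.35,-0.47,0.05,0,10.3,0.35,-0.53,0.055,0,10.3,0.35,-0.555,0.055,-0.03,10.3]
}}

```text
time: 8.1
tool_pos: [0.5586, 0.0745, 0.458]
tool_rot: [-0.301, 2.511, 0.057]
wrist_force: [0.1, -0.0, 1.0]
opening: 0.0673
grip_force: 0.0
```

```bash
python3 oc.py; python3 -c "
from rig import env; print(env.observe()['opening'])"
```

```text
8.1 [ 0.041 -0.488  1.667  0.088  1.355 -1.76 ] [0.5586 0.0745 0.458 ]
[[-0.793 -0.228  0.566]
 [-0.202  0.973  0.109]
 [-0.575 -0.028 -0.818]]
0.06726387382010532
```

Call:
{"name": "play_rows", "arguments": {
  "series": [0.35,-0.035,0.003,-0.04,0,0.35,-0.035,0.003,-0.1,0,0.35,-0.035,0.003,-0.16,0,0.35,-0.035,0.003,-0.22,0,0.35,-0.035,0.003,-0.28,0,0.35,-0.035,0.003,-0.3,0,0.35,-0.035,0.003,-0.3,0]
}}

```text
time: 8.98
tool_pos: [0.5257, 0.0773, 0.1568]
tool_rot: [-0.301, 2.515, 0.057]
wrist_force: [-0.1, 0.2, -0.4]
opening: 0.0607
grip_force: 0.0
```

```bash
cat > st.py <<'E'
from h import *
O=np.array([.6636,.0177]); a=np.radians(13.27); ex=np.array([np.cos(a),np.sin(a)]); ey=np.array([-ex[1],ex[0]])
def st(P):
    P=np.asarray(P); return np.concatenate([((P[...,:2]-O)@ex)[...,None],((P[...,:2]-O)@ey)[...,None],P[...,2:]],-1)*1000
def wd(X,Y): return O+X/1e3*ex+Y/1e3*ey
E
cat >> oc.py <<'E'
from st import *
print('station',st(s['tool_pos']).round(1),s['opening'])
E
python3 oc.py; python3 - <<'E'
from st import *
p,d,s=grab('wrist','w1'); K,W,c=cam('wrist',s); C=cloud(K,W,d); S=st(C)
m=(S[...,2]>81)&(S[...,2]<110)&(S[...,0]>-60)&(S[...,0]<5)&(abs(S[...,1])<150)
n,l,stt,cc=cv2.connectedComponentsWithStats(m.astype(np.uint8))
for i in range(1,n):
    if stt[i,4]>60:
        q=S[l==i]; r=cv2.minAreaRect(q[:,:2].astype(np.float32)); print(stt[i],np.percentile(q,[1,99],axis=0).round(),np.round(r[0]),np.round(r[1]),round(r[2]))
dk=(abs(S[...,2]-75)<6)&(abs(S[...,1])<100)&(S[...,0]>-120)&(S[...,0]<20); print('deck z',np.median(S[dk][:,2]),'front edge',np.percentile(S[dk][:,0],1))
p2,d2,_=grab('side','s1'); 
cv2.imwrite('pics/v1.png',np.vstack([np.hstack([cv2.resize(cv2.cvtColor(p,4),(400,300)),cv2.resize(cv2.cvtColor(p2[100:292,150:406].copy(),4),(400,300))])]))
E
```

```text
8.975 [ 0.053 -0.595  2.218  0.099  0.916 -1.792] [0.5257 0.0773 0.1568]
[[-0.795 -0.228  0.562]
 [-0.202  0.973  0.109]
 [-0.572 -0.027 -0.82 ]]
station [-120.5   89.7  156.8] 0.060665654807414114
[ 55 211  41  30 938] [[-42. -88.  81.]
 [-13. -63.  96.]] [-27. -77.] [32. 29.] 1
[144 211  34  33 811] [[-45.  -6.  81.]
 [-19.  20. 100.]] [-33.   6.] [25. 28.] 38
[237 212  32  37 876] [[-46.  79.  81.]
 [-14. 106. 100.]] [-29.  92.] [24. 34.] 78
deck z 75.37804365298237 front edge -87.52671495203525
```

View pics/v1.png

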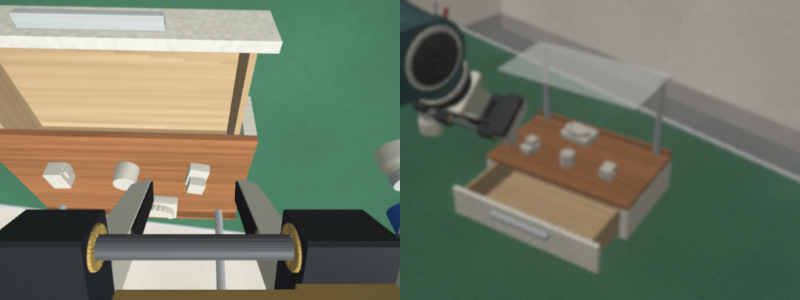

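Call:
{"name": "play_rows", "arguments": {
  "series": [0.35,0.03,0.0075,-0.035,0,0.35,0.06,0.015,-0.062,0,0.35,0.0907,0.023,-0.0735,0,0.35,0.0907,0.023,-0.0735,0,1,0.0907,0.023,-0.0735,0,1,0.0907,0.023,-0.0735,0,1,0.0907,0.023,-0.0735,0,1,0.0907,0.023,-0.0735,0,1,0.0907,0.023,-0.0735,0,1,0.0907,0.023,-0.0535,0],
  "newtons": 15
}}

```text
time: 10.32
tool_pos: [0.6154, 0.1003, 0.1012]
tool_rot: [-0.302, 2.518, 0.057]
wrist_force: [-0.3, -0.3, -1.1]
opening: 0.025
grip_force: 13.5
```

```bash
python3 oc.py
```

```text
10.325 [ 0.094 -0.291  2.105  0.084  0.725 -1.761] [0.6154 0.1003 0.1012]
[[-0.797 -0.228  0.56 ]
 [-0.202  0.973  0.108]
 [-0.569 -0.027 -0.822]]
station [-28.   91.4 101.2] 0.025007313198602006
```

Call:
{"name": "play_rows", "arguments": {
  "series": [1,-0.05,-0.012,0.005,0,1,-0.097,-0.036,0.005,0,1,-0.097,-0.0496,-0.035,0,1,-0.097,-0.0496,-0.07,0,1,-0.097,-0.0496,-0.07,0,0.45,-0.097,-0.0496,-0.07,0,0.45,-0.097,-0.0496,-0.07,0,0.45,-0.097,-0.0496,-0.07,0,0.45,-0.097,-0.0496,-0.03,0,0.4,-0.097,-0.0496,0.02,0]
}}

```text
time: 11.58
tool_pos: [0.5187, 0.0508, 0.1233]
tool_rot: [-0.302, 2.517, 0.057]
wrist_force: [0.4, 1.0, 0.2]
opening: 0.0549
grip_force: 0.0
```

```bash
python3 oc.py; python3 - <<'E'
from st import *
p2,d2,_=grab('side','s2'); K,W,c=cam('side'); S=st(cloud(K,W,d2))
m=(S[...,2]>81)&(S[...,2]<110)&(S[...,0]>-60)&(S[...,0]<5)&(abs(S[...,1])<150)
n,l,stt,cc=cv2.connectedComponentsWithStats(m.astype(np.uint8))
for i in range(1,n):
    if stt[i,4]>20: print(stt[i],np.percentile(S[l==i],[1,99],axis=0).round().tolist())
p,d,_=grab('wrist','w2')
cv2.imwrite('pics/v2.png',np.hstack([cv2.resize(cv2.cvtColor(p,4),(400,300)),cv2.resize(cv2.cvtColor(p2[100:292,150:406].copy(),4),(400,300))]))
E
```

```text
11.575 [-0.022 -0.6    2.275  0.158  0.876 -1.895] [0.5187 0.0508 0.1233]
[[-0.796 -0.228  0.56 ]
 [-0.202  0.973  0.109]
 [-0.57  -0.027 -0.821]]
station [-133.5   65.5  123.3] 0.05488803938952057
[252 195  10  11  89] [[-46.0, -10.0, 82.0], [-18.0, 15.0, 101.0]]
[277 203  12  11  95] [[-42.0, -94.0, 81.0], [-11.0, -68.0, 97.0]]
```

View pics/v2.png

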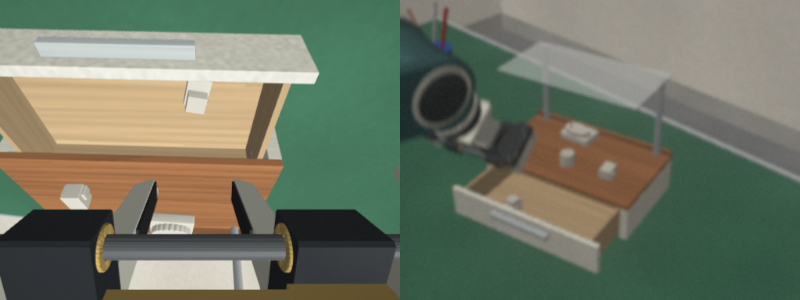

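Call:
{"name": "play_rows", "arguments": {
  "series": [0.35,0.019,-0.045,0,0,0.35,0.038,-0.09,0,0,0.35,0.0561,-0.1352,-0.005,0,0.35,0.096,-0.126,-0.025,0,0.35,0.1368,-0.1162,-0.04,0,0.35,0.1368,-0.1162,-0.04,0,1,0.1368,-0.1162,-0.04,0,1,0.1368,-0.1162,-0.04,0,1,0.1368,-0.1162,-0.04,0,1,0.1368,-0.1162,-0.04,0]
}}

```text
time: 12.92
tool_pos: [0.6559, -0.0656, 0.0832]
tool_rot: [-0.301, 2.515, 0.057]
wrist_force: [-0.9, 0.3, 2.3]
opening: 0.0278
grip_force: 15.0
```

Call:
{"name": "play_rows", "arguments": {
  "series": [1,0,0,0,0,1,0,0,0.02,0]
}}

```text
time: 13.18
tool_pos: [0.6552, -0.0653, 0.1018]
tool_rot: [-0.301, 2.518, 0.058]
wrist_force: [-0.7, 0.5, 0.3]
opening: 0.0274
grip_force: 15.0
```

```bash
python3 oc.py
```

```text
13.175 [-0.251 -0.181  2.014  0.355  0.781 -2.246] [ 0.6552 -0.0653  0.1018]
[[-0.797 -0.228  0.56 ]
 [-0.202  0.973  0.109]
 [-0.57  -0.026 -0.822]]
station [-27.2 -78.9 101.8] 0.027365392820693984
```

Call:
{"name": "play_rows", "arguments": {
  "series": [1,-0.05,-0.011,0.005,0,1,-0.1,-0.018,0.005,0,1,-0.1073,-0.011,-0.035,0,1,-0.1073,-0.011,-0.07,0,1,-0.1073,-0.011,-0.07,0,0.45,-0.1073,-0.011,-0.07,0,0.45,-0.1073,-0.011,-0.07,0,0.45,-0.1073,-0.011,-0.07,0,0.45,-0.1073,-0.011,-0.03,0,0.4,-0.1073,-0.011,0.02,0]
}}

```text
time: 14.42
tool_pos: [0.5482, -0.0764, 0.1233]
tool_rot: [-0.301, 2.517, 0.058]
wrist_force: [0.8, 0.2, 0.9]
opening: 0.0549
grip_force: 0.0
```

```bash
python3 oc.py; python3 - <<'E'
from st import *
p2,d2,_=grab('side','s3'); K,W,c=cam('side'); S=st(cloud(K,W,d2))
m=(S[...,2]>81)&(S[...,2]<110)&(S[...,0]>-60)&(S[...,0]<5)&(abs(S[...,1])<150)
n,l,stt,cc=cv2.connectedComponentsWithStats(m.astype(np.uint8))
for i in range(1,n):
    if stt[i,4]>20: print(stt[i],np.percentile(S[l==i],[1,99],axis=0).round().tolist())
p,d,s=grab('wrist','w3'); K,W,c=cam('wrist',s); S=st(cloud(K,W,d))
m=(S[...,2]>16)&(S[...,2]<60)&(S[...,0]>-172)&(S[...,0]<-95)&(abs(S[...,1])<118)
n,l,stt,cc=cv2.connectedComponentsWithStats(m.astype(np.uint8))
for i in range(1,n):
    if stt[i,4]>60: print('in drawer',stt[i],np.percentile(S[l==i],[1,99],axis=0).round().tolist())
E
```

```text
14.425 [-0.346 -0.467  2.193  0.379  0.912 -2.311] [ 0.5482 -0.0764  0.1233]
[[-0.796 -0.228  0.56 ]
 [-0.202  0.973  0.109]
 [-0.57  -0.026 -0.821]]
station [-133.9  -65.1  123.3] 0.0549033204319774
in drawer [ 236  103   37   40 1255] [[-148.0, -78.0, 18.0], [-119.0, -51.0, 31.0]]
in drawer [ 393  107   55   44 1550] [[-149.0, 52.0, 17.0], [-119.0, 78.0, 35.0]]
```

Call:
{"name": "play_rows", "arguments": {
  "series": [0.35,0.004,0.037,0,0,0.35,0.0074,0.0732,0,0,0.35,0.046,0.082,-0.02,0,0.35,0.0862,0.0918,-0.04,0,0.35,0.0862,0.0918,-0.04,0,1,0.0862,0.0918,-0.04,0,1,0.0862,0.0918,-0.04,0,1,0.0862,0.0918,-0.04,0,1,0.0862,0.0918,-0.04,0,1,0.0862,0.0918,-0.02,0]
}}

```text
time: 15.78
tool_pos: [0.634, 0.0153, 0.1014]
tool_rot: [-0.301, 2.518, 0.058]
wrist_force: [0.0, 0.2, -0.7]
opening: 0.028
grip_force: 14.9
```

```bash
python3 oc.py
```

```text
15.775 [-0.093 -0.256  2.077  0.238  0.747 -2.029] [0.634  0.0153 0.1014]
[[-0.797 -0.228  0.56 ]
 [-0.202  0.973  0.109]
 [-0.57  -0.026 -0.821]]
station [-29.3   4.4 101.4] 0.027993897269768354
```

Call:
{"name": "play_rows", "arguments": {
  "series": [1,-0.05,-0.012,0.005,0,1,-0.095,-0.025,0.005,0,1,-0.101,-0.028,-0.035,0,1,-0.101,-0.028,-0.07,0,1,-0.101,-0.028,-0.07,0,0.52,-0.101,-0.028,-0.07,0,0.52,-0.101,-0.028,-0.07,0,0.52,-0.101,-0.028,-0.07,0,0.52,-0.101,-0.028,-0.03,0,0.52,-0.101,-0.028,0.02,0]
}}

```text
time: 17.02
tool_pos: [0.5334, -0.0126, 0.1233]
tool_rot: [-0.301, 2.517, 0.058]
wrist_force: [1.2, -0.2, 0.3]
opening: 0.0445
grip_force: 0.0
```

```bash
python3 oc.py; python3 - <<'E'
from st import *
p,d,s=grab('wrist','w4'); K,W,c=cam('wrist',s); S=st(cloud(K,W,d))
m=(S[...,2]>16)&(S[...,2]<60)&(S[...,0]>-172)&(S[...,0]<-95)&(abs(S[...,1])<118)
n,l,stt,cc=cv2.connectedComponentsWithStats(m.astype(np.uint8))
for i in range(1,n):
    if stt[i,4]>60: print('in drawer',stt[i],np.percentile(S[l==i],[1,99],axis=0).round().tolist())
m=(abs(S[...,2]-61)<5)&(S[...,0]<-160)&(S[...,0]>-215)&(abs(S[...,1])<110);print('panel X',np.percentile(S[m][:,0],[2,50,98]).round(1),S[m][:,1].min())
m=(abs(S[...,2]-50)<4)&(S[...,0]<-190)&(S[...,0]>-230)&(abs(S[...,1])<50);print('grip X',np.percentile(S[m][:,0],[2,50,98]).round(1) if m.any() else 0)
E
```

```text
17.025 [-0.194 -0.548  2.244  0.279  0.892 -2.117] [ 0.5334 -0.0126  0.1233]
[[-0.796 -0.228  0.56 ]
 [-0.202  0.973  0.109]
 [-0.57  -0.027 -0.821]]
station [-133.7    0.4  123.3] 0.04453589633450183
in drawer [ 147  114   40   38 1293] [[-148.0, -78.0, 17.0], [-118.0, -50.0, 31.0]]
in drawer [ 233  116   37   37 1204] [[-149.0, -13.0, 18.0], [-123.0, 14.0, 35.0]]
in drawer [ 313  118   45   41 1322] [[-147.0, 52.0, 17.0], [-119.0, 78.0, 35.0]]
panel X [-189.4 -185.8 -178.7] -109.99097515383855
grip X [-200.8 -196.5 -190.2]
```

Call:
{"name": "play_rows", "arguments": {
  "series": [1,-0.04,-0.01,0.02,0,1,-0.0837,-0.02,0.02,0,1,-0.0837,-0.02,0.02,0,1,-0.0837,-0.02,0.02,0]
}}

```text
time: 17.58
tool_pos: [0.451, -0.0328, 0.1435]
tool_rot: [-0.301, 2.514, 0.056]
wrist_force: [1.0, 0.0, 0.2]
opening: 0.0095
grip_force: 0.0
```

```bash
python3 oc.py
```

```text
17.575 [-0.318 -0.818  2.356  0.322  1.077 -2.203] [ 0.451  -0.0328  0.1435]
[[-0.794 -0.227  0.563]
 [-0.202  0.973  0.108]
 [-0.573 -0.028 -0.819]]
station [-218.5   -0.3  143.5] 0.009504136068427744
```

Call:
{"name": "play_rows", "arguments": {
  "series": [1,0,0,-0.05,0,1,0,0,-0.1,0,1,0,0,-0.102,0,1,0,0,-0.102,0]
}}

```text
time: 18.08
tool_pos: [0.4512, -0.0326, 0.0427]
tool_rot: [-0.302, 2.514, 0.057]
wrist_force: [-1.3, -0.6, 0.8]
opening: -0.0001
grip_force: 0.0
```

```bash
python3 oc.py
```

```text
18.075 [-0.317 -0.739  2.483  0.369  0.884 -2.288] [ 0.4512 -0.0326  0.0427]
[[-0.795 -0.228  0.563]
 [-0.203  0.973  0.109]
 [-0.572 -0.028 -0.819]]
station [-2.182e+02 -2.000e-01  4.270e+01] -5.0327522279642895e-05
```

Call:
{"name": "play_rows", "arguments": {
  "series": [1,0.0097,0.0023,0,0,1,0.0195,0.0046,0,0,1,0.0292,0.0069,0,0,1,0.0389,0.0092,0,0,1,0.0487,0.0115,0,0,1,0.0584,0.0138,0,0,1,0.0681,0.0161,0,0,1,0.0778,0.0184,0,0,1,0.0837,0.0197,0,0,1,0.0895,0.0211,0,0]
}}

```text
time: 19.32
tool_pos: [0.5399, -0.0115, 0.0405]
tool_rot: [-0.302, 2.516, 0.057]
wrist_force: [-11.7, -5.6, 5.2]
opening: 0.0004
grip_force: 6.2
```

```bash
python3 oc.py; python3 - <<'E'
from st import *
p2,d2,s=grab('side','s4'); K,W,c=cam('side'); S=st(cloud(K,W,d2)); print(s['wrist_force'])
m=(abs(S[...,2]-61)<4)&(S[...,0]<-90)&(S[...,0]>-230)&(abs(S[...,1])<140)&(abs(S[...,1])>70); print(np.percentile(S[m][:,0],[2,50,98]).round(1))
cv2.imwrite('pics/v4.png',cv2.resize(cv2.cvtColor(p2[100:292,150:406].copy(),4),(512,384)))
E
```

```text
19.325 [-0.188 -0.437  2.316  0.328  0.715 -2.186] [ 0.5399 -0.0115  0.0405]
[[-0.796 -0.228  0.561]
 [-0.202  0.973  0.109]
 [-0.571 -0.027 -0.82 ]]
station [-127.1   -0.    40.5] 0.0003875378934421214
[-11.67830467  -5.57445147   5.18526808]
[-112.1 -106.2  -94. ]
```

View pics/v4.png

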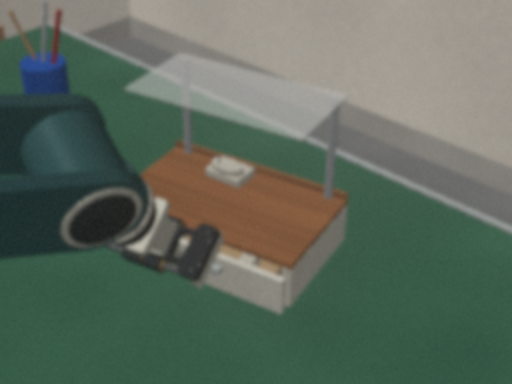

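Call:
{"name": "play_rows", "arguments": {
  "series": [1,0.003,0.0007,0,0,1,0.005,0.0012,0,0,1,0.007,0.0017,0,0,1,0.0088,0.0021,0,0,1,0.0098,0.0023,0,0]
}}

```text
time: 20.0
tool_pos: [0.5495, -0.0093, 0.0406]
tool_rot: [-0.301, 2.516, 0.057]
wrist_force: [-2.7, -1.8, 0.2]
opening: 0.0003
grip_force: 1.2
```

```bash
python3 oc.py
```

```text
20.0 [-0.177 -0.409  2.297  0.324  0.703 -2.176] [ 0.5495 -0.0093  0.0406]
[[-0.795 -0.228  0.562]
 [-0.202  0.973  0.109]
 [-0.571 -0.027 -0.82 ]]
station [-1.172e+02 -1.000e-01  4.060e+01] 0.000278605168512727
```

Call:
{"name": "play_rows", "arguments": {
  "series": [1,0.0015,0.0004,0,0,1,0.003,0.0007,0,0,1,0.003,0.0007,0,0]
}}

```text
time: 20.38
tool_pos: [0.5522, -0.0086, 0.0404]
tool_rot: [-0.302, 2.517, 0.057]
wrist_force: [-12.4, -4.0, 4.3]
opening: 0.0008
grip_force: 6.2
```

```bash
python3 oc.py; python3 -c "
from rig import env; print(env.observe()['wrist_force'])"
```

```text
20.375 [-0.174 -0.4    2.291  0.322  0.7   -2.173] [ 0.5522 -0.0086  0.0404]
[[-0.796 -0.228  0.561]
 [-0.203  0.973  0.109]
 [-0.571 -0.027 -0.821]]
station [-1.145e+02 -1.000e-01  4.040e+01] 0.0008069490417598952
[-12.38978468  -4.01380879   4.25896758]
```

Call:
{"name": "play_rows", "arguments": {
  "series": [1,0.0015,0.0004,0,0,1,0.003,0.0007,0,0,1,0.003,0.0007,0,0]
}}

```text
time: 20.75
tool_pos: [0.5535, -0.0083, 0.04]
tool_rot: [-0.304, 2.521, 0.057]
wrist_force: [-68.3, -17.0, 37.8]
opening: 0.0002
grip_force: 35.1
```

```bash
python3 oc.py
```

```text
20.75 [-0.172 -0.394  2.286  0.319  0.703 -2.17 ] [ 0.5535 -0.0083  0.04  ]
[[-0.798 -0.23   0.557]
 [-0.204  0.973  0.108]
 [-0.567 -0.027 -0.823]]
station [-1.131e+02 -1.000e-01  4.000e+01] 0.0001955610061250695
```

Call:
{"name": "play_rows", "arguments": {
  "series": [1,-0.01,-0.0023,0,0,1,-0.05,-0.012,0,0,1,-0.07,-0.016,0.03,0,1,-0.07,-0.016,0.09,0,1,-0.07,-0.016,0.15,0,1,-0.07,0.04,0.18,0,1,-0.07,0.1,0.2,0,1,-0.07,0.16,0.2,0,1,-0.07,0.2,0.2,0,1,-0.07,0.2,0.2,0]
}}

```text
time: 22.0
tool_pos: [0.4844, 0.1967, 0.2406]
tool_rot: [-0.31, 2.515, 0.061]
wrist_force: [-0.2, -0.2, -0.2]
opening: 0.0006
grip_force: 0.0
```

```bash
python3 oc.py; python3 - <<'E'
from st import *
f0=np.load('side0.npz')['d']
for n in('side','scene'):
    p,d,s=grab(n,n+'5'); K,W,c=cam(n); S=st(cloud(K,W,d)); S0=st(cloud(K,W,np.load(n+'0.npz')['d']))
    for nm,A in(('before',S0),('after',S)):
        m=(A[...,2]>86)&(A[...,2]<110)&(A[...,0]>10)&(A[...,0]<75)&(abs(A[...,1])<100); print(n,nm,'cast',m.sum(),np.nanmean(A[m],0).round(1))
    m=(abs(S[...,2]-61)<4)&(S[...,0]<-80)&(S[...,0]>-230)&(abs(S[...,1])<140); print('panel',m.sum(),np.percentile(S[m][:,0],[2,50,98]).round(1) if m.any() else '')
    m=(abs(S[...,2]-44)<4)&(S[...,0]<-80)&(S[...,0]>-230)&(abs(S[...,1])<50); print('grip',np.percentile(S[m][:,0],[2,10,50]).round(1) if m.any() else '')
print(s['wrist_force'])
a=cv2.imread('pics/side5.png');b=cv2.imread('pics/scene5.png'); cv2.imwrite('pics/v5.png',np.vstack([np.hstack([cv2.resize(a,(400,300)),cv2.resize(b,(400,300))]),np.hstack([cv2.resize(a[110:260,180:380],(400,300)),cv2.resize(b[140:290,150:350],(400,300))])]))
E
```

```text
22.0 [ 0.404 -0.633  2.104 -0.133  1.075 -1.385] [0.4844 0.1967 0.2406]
[[-0.794 -0.235  0.561]
 [-0.208  0.972  0.113]
 [-0.571 -0.026 -0.82 ]]
station [-133.3  215.4  240.6] 0.0006031508488889007
side before cast 176 [48.8 24.5 93.4]
side after cast 169 [48.2 24.3 93.5]
panel 325 [-98.4 -93.  -83.4]
grip [-109.8 -109.1 -107.2]
scene before cast 0 [nan nan nan]
scene after cast 0 [nan nan nan]
panel 93 [-95.2 -92.4 -87.5]
grip [-106.2 -105.4 -103.4]
[-0.36881261 -1.13586707 -0.31500173]<stdin>:6: RuntimeWarning: Mean of empty slice
```

View pics/v5.png

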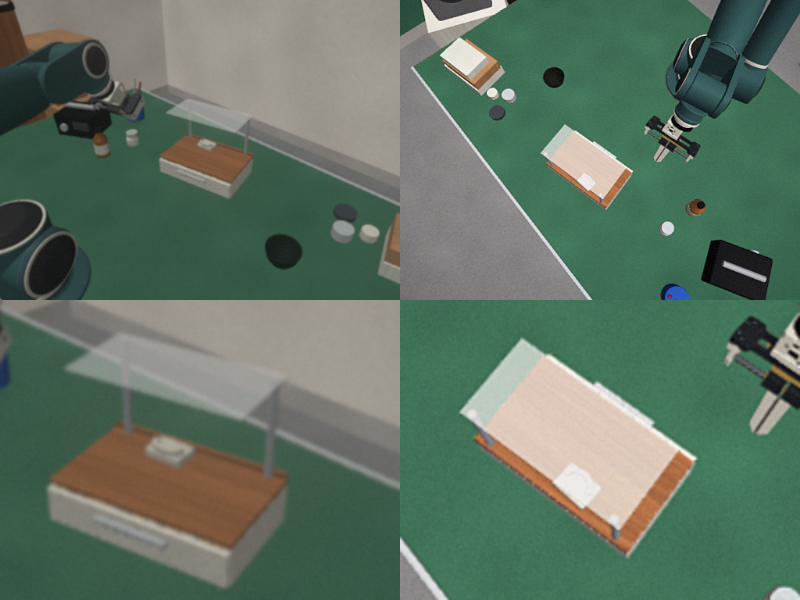

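The drawer is flush and shut, with the grip at about -110 mm in station x. The deck holds only the cast, which hasn't moved, and the bottle, jar and bowl stand where they were. The arm is clear, so I'm handing in.

```bash
python3 -c "
from rig import env; print(env.close_job())"
```

```text
the job is handed in; nothing more can be done
None
```

I put all three offcuts in the drawer and pushed it shut to its hard stop, where it stayed after I backed off. Neither the shield, the cast nor the bench items appear to have been touched or moved, and I handed the job in at about 22 s; the final push briefly peaked at about 80 N at the wrist (limit 120 N).

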